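# Close the filter drawer and hold the lens tube over the port

### The job

Get the filter unit ready for its lens tube: first push its open drawer fully home until it snaps in, then pick up the black lens tube standing left of the optical rail, carry it over that rail with its mounts to the filter unit, and hold it upright and centred about 10 mm above the round port on top, not touching the unit. Finish while still holding it there. Leave the rail with its mounts, the bottle and round sensor head beside the tube, and the lens cap and screw block right of the unit, where they are.

Things in the scene. Friction and masses are not known exactly. Their poses are not given: they have to be found in the camera images.
- filter_unit: Dark metal box 100 (x) x 84 (y) x 50 mm high, fixed to the table, on the robot's side of which a drawer slides; two clamping feet 12 mm wide stick out at its sides. On its top stands a light metal collar, 45 mm outer and 34 mm inner diameter, 8 mm high: the port. Origin: centre of the underside, on the table. Its x axis points from the drawer front to the back (the way the drawer closes), z up.
- port (a point): Centre of the upper rim of the port collar, 58 mm above the table, straight above the unit's origin. Axes as the filter unit's.
- drawer_face (a point): Centre of the flat outer face of the drawer's front plate, 26 mm above the table; moves with the drawer. The plate is light metal, 100 mm wide (y), 40 mm high (z = 6 to 46 mm), 6 mm thick. Axes as the filter unit's: push along +x.
- filter_drawer (a joint): Opening of the drawer in m: 0 is home (front plate against the box), up to 0.07; starts open. Sliding takes about 1 N; from 8 to 4 mm before home a sprung ball resists with about 3 N more, past it the drawer is drawn home and held.
- lens_tube: Loose black lens tube standing upright, a plain cylinder 32 mm in diameter and 52 mm high, about 0.12 kg (may vary by a third). Origin: centre of its underside; z is its axis, up. It stands left of the rail in a row with the bottle and the sensor head, any of the three first.
- optical_rail: Dark rail 260 (x) x 40 (y) x 12 mm, fixed to the table between the tube and the filter unit, carrying (all fixed) a laser module to 40 mm above the table, at x = -107 to -33 mm of the rail, an iris on a post to 131 mm at x = -20 to +35 mm, and a mirror mount to 115 mm at x = +55 to +125 mm; these reach at most 35 mm to either side of its middle line. Origin: centre of the underside; x along the rail, z up.
- dropper_bottle: Loose brown bottle with a white cap, 32 mm diameter, 70 mm high, a bystander. Origin: centre of the underside, z up.
- sensor_head: Loose flat black disc, 40 mm diameter, 14 mm high, a bystander. Origin: centre of the underside, z up.
- lens_cap: Loose black cap, 34 mm diameter, 10 mm high, to the right of the filter unit, a bystander. Origin: centre of the underside, z up.
- screw_block: Loose black block with screws in it, 50 x 26 x 34 mm, to the right of the filter unit, a bystander. Origin: centre of the underside, z up.
Not all that is in view belongs to the job. What is shaped like the filter_unit but purple is not meant.

How it is judged:
On the way, in this order (a step that is already met when the one before it is completed fails the run):
1. the drawer is pushed fully home (within 1.5 mm) (value of joint filter_drawer below 0.0015 m), for 0.2 s.
2. the lens tube is carried over the optical rail, between its ends (y of lens_tube in the frame of optical_rail between -0.03 and 0.03 m and x of lens_tube in the frame of optical_rail between -0.15 and 0.15 m and height (world z) of lens_tube above 0.045 m).
At the end, for the whole second after the job is handed in: The drawer is home (within 1.5 mm); the gripper holds the lens tube still, upright within 5 degrees, its axis within 5 mm of the port's and its underside 3 to 18 mm above the port's rim, touching no part of the filter unit; the four loose bystanders stand within 30 mm of where they were (value of joint filter_drawer below 0.0015 m and horizontal distance between lens_tube and port below 0.005 m and z of lens_tube in the frame of port between 0.003 and 0.018 m and angle between lens_tube's own z axis and vertical below 0.09 rad and contact force between lens_tube and filter_unit below 0.05 N and contact force between lens_tube and the fingers above 1 N and linear speed of lens_tube below 0.02 m/s and distance of each of dropper_bottle, sensor_head, lens_cap, screw_block from where it was at the start of the episode below 0.03 m); the arm keeps its last pose, push and grip.
It fails at once if the lens tube touches the filter unit (over 0.5 N) (contact force between lens_tube and filter_unit above 0.5 N).
It fails at once if the optical rail or a mount on it is struck (over 4 N) (contact force between optical_rail and anything else above 4 N).
It fails at once if the bottle, sensor head, lens cap or screw block is moved by more than 30 mm (distance of any of dropper_bottle, sensor_head, lens_cap, screw_block from where it was at the start of the episode above 0.03 m).
It also fails if it takes over 51 s, if anything falls off the work surface, if the arm or the gripper's body presses on something with over 40 N, if the wrist force passes 120 N, or if a joint passes its speed limit or range.

### The arm

A 6-joint arm with a two-finger parallel gripper is mounted at the origin on a cart in front of the work surface, level with it; the furniture and walls round the work are solid. World frame = base frame: x ahead of the robot, y to its left, z up, the work surface at z = 0. Lengths are in m, angles in rad, forces in N, time in s.
With the tool pointing down it reaches from about 0.35 to 0.925 m from the base axis. Payload 6.4 kg.
Tool frame: the origin (TCP) lies on the centre line of the jaws, within the pads' length; the fingertips stand 17 mm ahead of it and the grasp point (between the pads) lies 2 mm behind it; z points along the fingers, y is the direction in which the jaws open and shut (so a half turn about z gives the same grasp; the last joint's range is limited). The gripper opens to 85 mm and grips with 20 to 120 N. Pads are 22 mm wide; open, the fingers measure 114 mm over their backs; the gripper's body (76 mm by 85 mm) begins 54 mm behind the grasp point. The pads swing forward as they close: fully open they stand 13 mm farther back than shut.
Start: joints at [-1.32, 0.245, 1.558, -0, 1.339, -0.174], TCP at [0.268, -0.592, 0.248] pointing down, gripper open.
Joint ranges: [-3.13, 3.13], [-1.02, 2.26], [0.13, 2.54], [-0.95, 4.09], [0.21, 2.88], [-2.74, 2.74]. Speed limits (rad/s): [2.57, 2.57, 3.14, 3.14, 3.14, 3.14].

### API

Orientations are given as a unit quaternion [x, y, z, w].
In Python, from bench import readout, optics, job_done gives the robot as it stands.
- The arm moves only by the shell command python3 -m pendant 'ROWS' [FORCE]. ROWS is JSON, a list of rows, each a list of 3 entries, a list of its own where there are three numbers: the turn, a rotation vector about the tool's x, y, z in degrees, then the shift along the tool's x, y, z in cm, then the finger opening in cm, from 0 to 8.54. In form: [[[ax, ay, az], [x, y, z], jaw], ...]. A call has exactly 10 rows; each row shifts and turns the commanded pose from where the row before left it, along the tool's axes as they then stand; what a row does not reach is not made up. A row lasts 1/12 s, in which the tool goes at most 41.7 mm and 7.16 degrees, less where a joint would pass 70% of its speed; a pose out of reach is approached as far as the arm can. A call is refused whole if a number of a shift passes 4.17 or a number of a turn 7.16, either way. A call with a gripper value outside its range is refused whole. The fingers move at their own pace and stop on an object; FORCE is the grip in N (left out, the last holds). Time passes only in rows, so rows that do not move let the fingers close, or fill a call up. It gives the time, the measured TCP pose, the force and the opening at its end, in the units of the state.
- readout.get_state(): the state, without advancing time (a new reading comes with each control period).
- optics.read_camera(name): name is "side" or "top"; returns the picture (384x512x3 uint8, red, green, blue); there is no depth.
- optics.calibration(name): a dict with "K" (3x3 intrinsics, pixels), "xyz" and "attitude" of the camera in the world. Camera axes: x right, y up, looking along -z (the intrinsics and any distortion apply to the point x, -y, -z); pixel columns grow to the right and rows downward; lengths in m; the calibration is good to about 2 mm. A picture is of the moment at which its call begins. calibration takes no time and is no camera call.
- job_done(): hands the job in, once; it reports no verdict.
The state is a dict: "time": time; "joint_positions": joint angles; "joint_velocities": joint speeds; "joint_efforts": joint torques, N m; "ee_pos": TCP position; "tcp_rot": TCP orientation; "wrist_force": force on the tool from outside, world axes, zero at the start; "torque": the same for the moment, N m; "grip_width": opening from 0.0 (shut) to 1.0 (fully open).
Only numpy, scipy, OpenCV 4.12 (cv2) and the standard library are available. Lean on these libraries where they do the work, as an engineer would, in place of code of your own. Each camera call takes 0.05 s, during which the arm holds its last target.

## Working session

There is one attempt and no reset: what is moved stays moved. The work goes in short steps, Python scripts to look and compute and a shell command to move; the robot and the scene stay as the last step left them, time stands still between calls to the robot, and variables do not carry over. Pictures are saved under pics/ and viewed, and the job is handed in when it is done.

```bash
mkdir -p pics; ls; python3 - <<'E'
from bench import readout, optics
import cv2
print(readout.get_state())
for n in("side","top"):
    c=optics.calibration(n);print(n,c)
    im=optics.read_camera(n);cv2.imwrite(f"pics/{n}0.png",im[:,:,::-1])
E
```

```text
pics
{'time': 0.0, 'joint_positions': array([-1.32011256e+00,  2.45859715e-01,  1.55903788e+00, -1.45766853e-05,
        1.33867852e+00, -1.74099939e-01]), 'joint_velocities': array([ 8.78640584e-04,  8.19345717e-04,  2.41879218e-04,  2.96895232e-05,
       -1.88483649e-04,  1.40890845e-03]), 'joint_efforts': array([ 3.29057759e-03, -4.29498947e+01, -3.26127684e+01,  4.53514610e-05,
        5.24696967e-03,  5.51213773e-06]), 'ee_pos': array([ 0.26774876, -0.59170894,  0.24713826]), 'tcp_rot': array([ 9.77528677e-01,  2.10800149e-01, -4.50520695e-05, -9.90734032e-04]), 'wrist_force': array([-0.39460093, -0.15242875,  0.93157446]), 'torque': array([-0.02155473, -0.02035443, -0.04164679]), 'grip_width': 0.9968373066767358}
side {'K': array([[426.89313282,   0.        , 253.74513035],
       [  0.        , 426.89313282, 186.34436846],
       [  0.        ,   0.        ,   1.        ]]), 'xyz': array([0.55053172, 0.96249881, 0.64950344]), 'attitude': array([0.01017308, 0.50317004, 0.86389069, 0.02023084])}
top {'K': array([[365.20128172,   0.        , 258.51136224],
       [  0.        , 365.20128172, 188.26771384],
       [  0.        ,   0.        ,   1.        ]]), 'xyz': array([ 0.39922268, -0.06323344,  1.32135785]), 'attitude': array([-0.03123433,  0.03748954,  0.70984802, -0.7026626 ])}
```

View pics/side0.png

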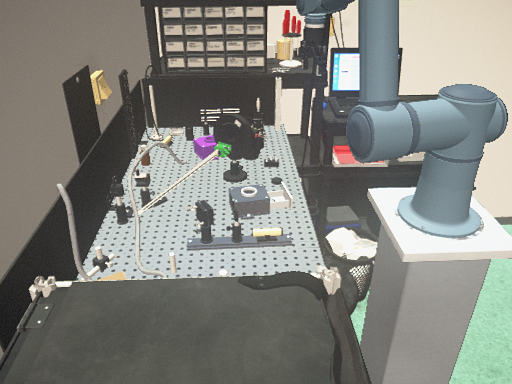

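View pics/top0.png

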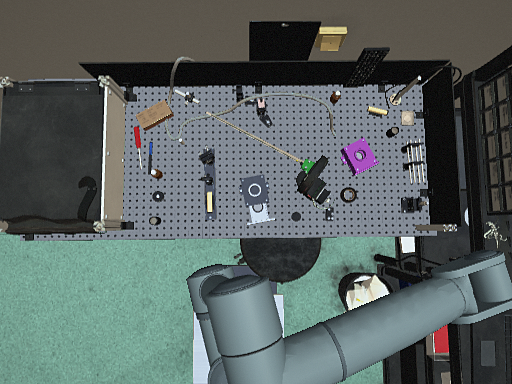

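```bash
python3 - <<'E'
import cv2
a=cv2.imread("pics/top0.png")
cv2.imwrite("pics/t1.png",cv2.resize(a[130:250,120:240],None,fx=5,fy=5,interpolation=cv2.INTER_CUBIC))
cv2.imwrite("pics/t2.png",cv2.resize(a[150:240,225:365],None,fx=5.5,fy=5.5,interpolation=cv2.INTER_CUBIC))
a=cv2.imread("pics/side0.png")
cv2.imwrite("pics/s1.png",cv2.resize(a[130:290,100:330],None,fx=3.4,fy=3.4,interpolation=cv2.INTER_CUBIC))
E
```

```text
(no output)
```

View pics/t1.png

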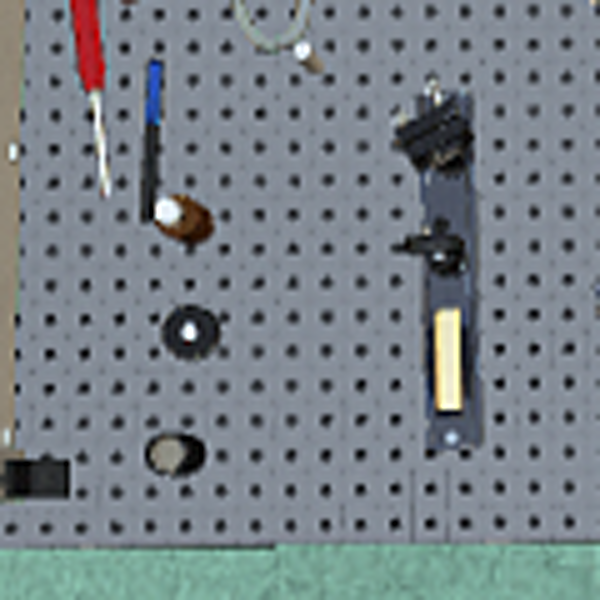

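View pics/t2.png

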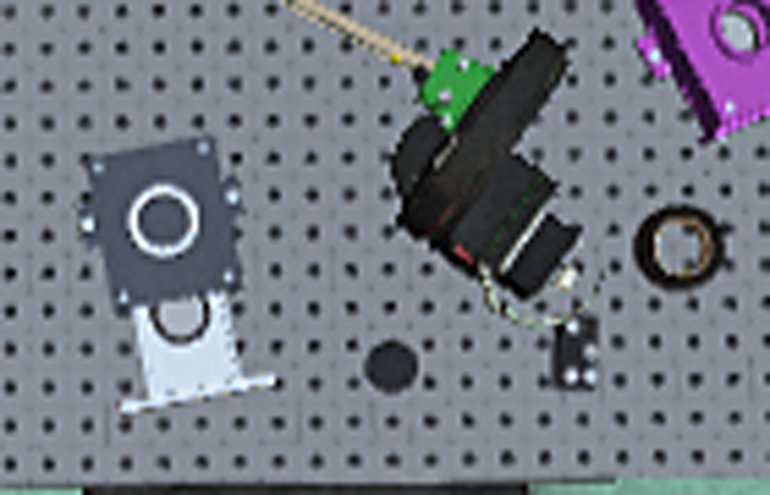

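View pics/s1.png

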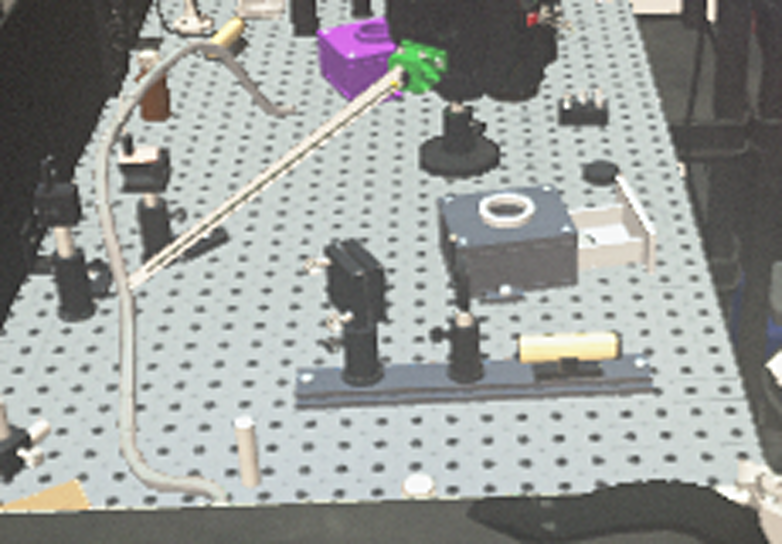

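```bash
cat > h.py <<'E'
import numpy as np,cv2
from scipy.spatial.transform import Rotation as R
from bench import optics
def ray(n,uv):
    c=optics.calibration(n);K=c["K"];uv=np.atleast_2d(uv).astype(float)
    d=np.c_[(uv[:,0]-K[0,2])/K[0,0],-(uv[:,1]-K[1,2])/K[1,1],-np.ones(len(uv))]
    return c["xyz"],R.from_quat(c["attitude"]).apply(d)
def plane(n,uv,z):
    o,d=ray(n,uv);return o+d*((z-o[2])/d[:,2])[:,None]
def proj(n,p):
    c=optics.calibration(n);K=c["K"];q=R.from_quat(c["attitude"]).inv().apply(np.atleast_2d(p)-c["xyz"])
    return np.c_[K[0,0]*q[:,0]/-q[:,2]+K[0,2],K[1,1]*-q[:,1]/-q[:,2]+K[1,2]]
def blobs(m,x0,y0,x1,y1,amin=8):
    s=np.zeros_like(m,dtype=np.uint8);s[y0:y1,x0:x1]=m[y0:y1,x0:x1]
    n,l,st,c=cv2.connectedComponentsWithStats(s)
    return [(st[i].tolist(),c[i].round(2).tolist()) for i in range(1,n) if st[i][4]>=amin]
E
python3 - <<'E'
from h import *
np.set_printoptions(precision=4,suppress=True)
a=cv2.imread("pics/top0.png").astype(int);g=a.max(2);sat=a.max(2)-a.min(2)
print(g[214:228,146:166]);print(a[220,146:166].tolist())
print(g[180:202,244:268])
s=cv2.imread("pics/side0.png").max(2)
print(s[182:202,236:262])
E
```

```text
[[153 145 158  69  37  68 159 154 154 160  78  33  75 158 155 145 160  76
   42 100]
 [152 145 154 113  96 117 154 151 154 153 130  97 142 160 155 146 154 136
  112 134]
 [149 143 156 162 158 153 108 109 110 106 103 158 151 153 158 145 153 155
  155 157]
 [144 146 155 154  96  66  63  80  74  45   0   0  26 110 146 151 153 152
  153 153]
 [145 149 159 102  17  81 136 144 152 128  51  18   8   2  64 166 156 154
  154 154]
 [150 152 164  43  65 133 140 144 141 149 105  41  12  15   0 164 158 147
  140 150]
 [153 152 166   0 111 134 144 140 141 146 128  55  10  12   5 127 167  87
   48 117]
 [153 156 168  11 125 132 143 144 144 150 115  18  14  17   0 141 167  78
   41 100]
 [151 154 165  55  44 135 144 147 149 146  47  21  13   7  30 171 162 135
  110 131]
 [151 152 157 104  44 119 122 134 150  69  17   3   2  31 107 162 154 156
  155 153]
 [147 150 155 162 134  62  49  87 106  37  32  31  76 105 157 155 152 153
  153 152]
 [138 147 151 156 159 162 132 167  97 102 105 106 169 161 149 154 154 152
  155 152]
 [152 151 153 147 142 158 155 153 158 162 153 148 161 153 150 150 153 143
  141 
[... 4104 characters left out ...]
15 212 198
  185 152 151 154 159 159 156 157]
 [152 153 151 151 151 149 150 142 181 194 228 226 220 222 217 209 188 161
  153 155 158 155 153 156 156 150]
 [150 152 153 152 152 150 150 153 149 149 146 150 144 151 148 151 149 151
  155 152 151 149 151 153 152 153]
 [151 152 148 153 149 155 153 153 156 151 151 149 149 150 149 153 150 157
  150 149 154 153 155 153 159 157]
 [165 157 153 153 152 152 153 152 151 154 147 151 150 150 152 151 154 151
  150 152 152 151 151 152 151 139]
 [233 165 146 149 155 150 150 149 152 148 149 149 152 150 150 147 151 143
  134 124 129 119 118 112 110 115]
 [232 162 141 149 151 147 143 148 151 139 125 126 125 116 116 108 112 111
  108 111 111 117 113 119 116 112]]
```

```bash
python3 - <<'E'
from h import *
np.set_printoptions(precision=4,suppress=True)
a=cv2.imread("pics/top0.png");g=a.max(2)
b=blobs(g>100,150,217,157,225,8);print(b)
t=plane("top",[b[0][1]],.052);print("tube from glass",t)
# silhouette extents
print("left edge@52",plane("top",[[148.6,220.5]],.052)," right@0",plane("top",[[160.6,220.5]],0), "rows", plane("top",[[153.5,216.2],[153.5,224.9],[153.5,220.5]],.052))
# collar
m=(g>140).astype(np.uint8);m2=np.zeros_like(m);m2[182:198,246:262]=m[182:198,246:262]
cs,_=cv2.findContours(m2,cv2.RETR_EXTERNAL,cv2.CHAIN_APPROX_NONE)
c=max(cs,key=len);e=cv2.fitEllipse(c);print("collar top",e,plane("top",[e[0]],.058))
mm=cv2.moments(cv2.convexHull(c));print(mm["m10"]/mm["m00"],mm["m01"]/mm["m00"])
s=cv2.imread("pics/side0.png").max(2)
# drawer plate top view
hsv=(a.min(2)>170)
print(blobs(hsv,240,200,285,235)); 
ys,xs=np.nonzero(hsv[218:230,240:285]);print(sorted(zip((xs+240).tolist(),(ys+218).tolist())))
E
```

```text
[([150, 218, 7, 7, 35], [153.03, 220.66])]
tube from glass [[0.4141 0.2904 0.052 ]]
left edge@52 [[0.4148 0.3057 0.052 ]]  right@0 [[0.415  0.2777 0.    ]] rows [[0.4295 0.289  0.052 ]
 [0.3995 0.2885 0.052 ]
 [0.4147 0.2888 0.052 ]]
collar top ((254.20213317871094, 189.61720275878906), (11.979527473449707, 12.888753890991211), 170.2330322265625) [[ 0.5178 -0.0601  0.058 ]]
254.16194331983806 189.62753036437246
[([247, 203, 28, 22, 238], [259.22, 215.26]), ([254, 204, 8, 6, 21], [257.43, 206.62])]
[(247, 223), (247, 224), (248, 223), (248, 224), (249, 223), (249, 224), (250, 223), (251, 223), (252, 218), (252, 219), (252, 220), (252, 221), (252, 222), (252, 223), (253, 218), (253, 219), (253, 220), (253, 221), (253, 222), (253, 223), (254, 218), (254, 219), (254, 220), (254, 221), (254, 222), (254, 223), (255, 218), (255, 219), (255, 220), (255, 222), (256, 218), (256, 219), (256, 220), (256, 222), (257, 218), (257, 219), (257, 220), (257, 221), (257, 222), (258, 218), (258, 219), (258, 220), (258, 221), (258, 222), (259, 218), (259, 219), (259, 220), (259, 221), (259, 222), (260, 218), (260, 219), (260, 220), (260, 221), (261, 218), (261, 219), (261, 221), (262, 218), (262, 219), (262, 220), (262, 221), (263, 218), (263, 219), (263, 220), (263, 221), (264, 218), (264, 219), (264, 220), (264, 221), (265, 218), (265, 219), (265, 220), (266, 218), (266, 220), (267, 218), (267, 219), (267, 220), (268, 218), (268, 219), (268, 220), (269, 219), (269, 220), (270, 219), (271, 219), (272, 218), (272, 219), (273, 218), (273, 219), (274, 218), (274, 219)]
```

```bash
python3 - <<'E'
import cv2
a=cv2.imread("pics/top0.png")
cv2.imwrite("pics/t3.png",cv2.resize(a[168:230,235:285],None,fx=9.5,fy=9.5,interpolation=cv2.INTER_NEAREST))
a=cv2.imread("pics/side0.png")
cv2.imwrite("pics/s3.png",cv2.resize(a[175:225,220:300],None,fx=10,fy=10,interpolation=cv2.INTER_NEAREST))
E
```

```text
(no output)
```

View pics/t3.png

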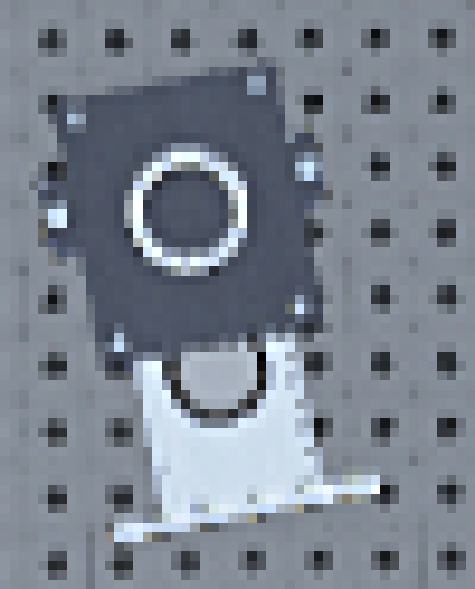

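View pics/s3.png

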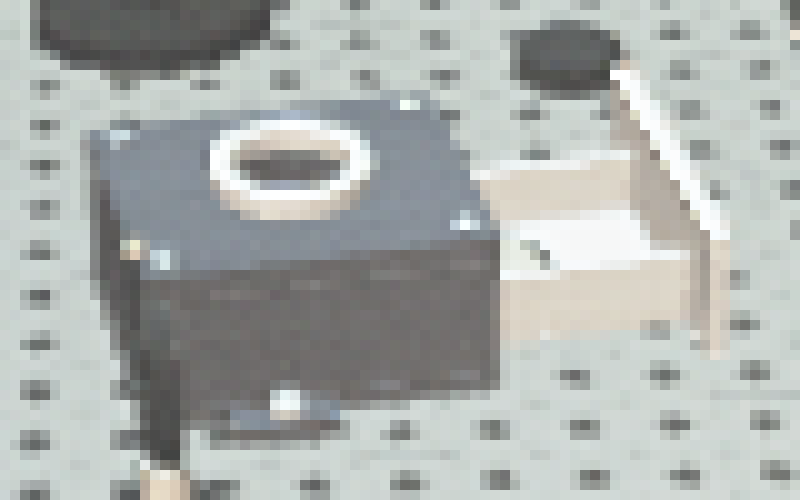

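```bash
python3 - <<'E'
from h import *
np.set_printoptions(precision=4,suppress=True)
a=cv2.imread("pics/side0.png");g=a.max(2)
m=np.zeros(g.shape,np.uint8)
# side rim: upper bright ring, rows 187-195 outer ellipse (bright >=225)
u=[[241,191],[256.8,191],[249,186.6],[249,194.6]]
print("side rim centre",plane("side",[[248.9,191.0]],.058),[plane("side",[p],.058)[0] for p in u])
p=plane("top",[[246.6,224.0],[274.8,218.8]],.046);print("plate ends",p,np.linalg.norm(p[1]-p[0]),"mid",p.mean(0))
d=p[0]-p[1];print("yaw",np.degrees(np.arctan2(-d[0],d[1])))
q=plane("top",[[241,178.5],[264,174.5],[246.5,206.5],[269,202]],.05);print("corners",q,q.mean(0)); 
for i,j in((0,1),(2,3)): d=q[i]-q[j];print(np.degrees(np.arctan2(-d[0],d[1])),np.linalg.norm(d))
for i,j in((0,2),(1,3)): d=q[i]-q[j];print(np.degrees(np.arctan2(d[1],d[0])),np.linalg.norm(d))
# side corners top face
q=plane("side",[[229,188],[264.5,184.5],[233.5,202.5],[269.8,198.5]],.05);print("side corners",q,q.mean(0))
p=plane("side",[[282,182],[292.3,198]],.046);print("side plate",p,p.mean(0))
# others
for n,uv,z in(("cap",(296,216),.01),("block",(329.5,214),.034),("bottle",(153.5,172),.07),("disc",(158,196),.014),("railend1",(202+8,218.5),.012),("railend2",(211,149),.012)):print(n,plane("top",[uv],z)[0])
E
```

```text
side rim centre [[ 0.5196 -0.0539  0.058 ]] [array([ 0.5413, -0.055 ,  0.058 ]), array([ 0.4978, -0.0528,  0.058 ]), array([ 0.5184, -0.0784,  0.058 ]), array([ 0.52  , -0.0344,  0.058 ])]
plate ends [[ 0.3992 -0.0325  0.046 ]
 [ 0.4162 -0.1308  0.046 ]] 0.09974789221190376 mid [ 0.4077 -0.0816  0.046 ]
yaw 9.801264720094206
corners [[ 0.5582 -0.0141  0.05  ]
 [ 0.5716 -0.0949  0.05  ]
 [ 0.4598 -0.0327  0.05  ]
 [ 0.4747 -0.1112  0.05  ]] [ 0.5161 -0.0632  0.05  ]
9.400306626437224 0.0819096112633106
10.733887152847485 0.0799255366500051
10.682514814986959 0.10007468365379663
9.536638624548026 0.09818977497078141
side corners [[ 0.5748 -0.0873  0.05  ]
 [ 0.4732 -0.1024  0.05  ]
 [ 0.5624 -0.0087  0.05  ]
 [ 0.464  -0.0244  0.05  ]] [ 0.5186 -0.0557  0.05  ]
side plate [[ 0.4207 -0.1218  0.046 ]
 [ 0.4018 -0.0305  0.046 ]] [ 0.4113 -0.0762  0.046 ]
cap [ 0.4259 -0.2088  0.01  ]
block [ 0.4312 -0.3245  0.034 ]
bottle [0.5811 0.2867 0.07  ]
disc [0.5024 0.2848 0.014 ]
railend1 [0.4201 0.0988 0.012 ]
railend2 [0.672  0.0958 0.012 ]
```

```bash
python3 - <<'E'
from h import *
a=cv2.imread("pics/top0.png")
cv2.imwrite("pics/t4.png",cv2.resize(a[190:245,70:180],None,fx=7,fy=7,interpolation=cv2.INTER_CUBIC))
a=cv2.imread("pics/side0.png")
cv2.imwrite("pics/s4.png",cv2.resize(a[230:310,160:360],None,fx=4,fy=4,interpolation=cv2.INTER_CUBIC))
E
```

```text
(no output)
```

View pics/t4.png

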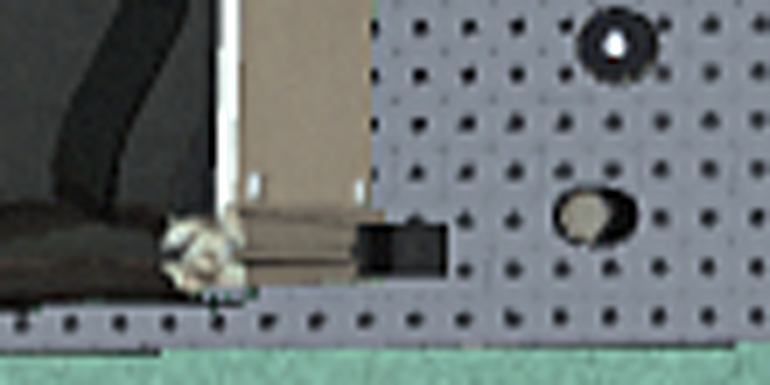

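View pics/s4.png

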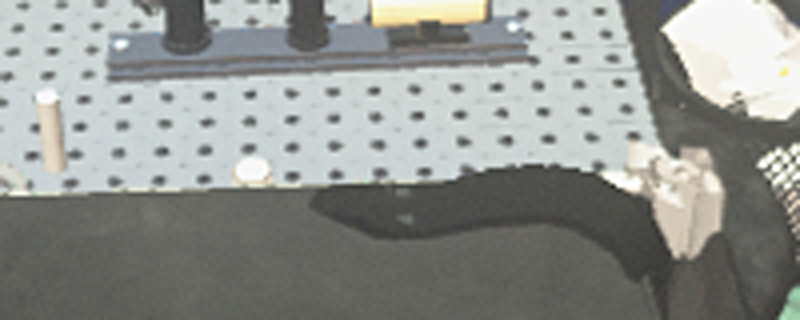

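Candidates for the tube (top view): dark cylinder with grey glass end (154,220), brown bottle with white cap (155,172), flat disc (158,196), lens cap (296,216), black ring (349,195). By description it is the one at (154,220), and the close crop t4 shows a tall black cylinder with a grey end face. For the unit, I take the dark box at (254,190), not the purple one at (360,155).

```bash
python3 -m pendant '[[[0,0,0],[2.26,-3.25,0],0],[[0,0,0],[2.26,-3.25,0],0],[[0,0,0],[2.26,-3.25,0],0],[[0,0,0],[2.26,-3.25,0],0],[[0,0,0],[2.26,-3.25,0],0],[[0,0,0],[2.26,-3.25,0],0],[[0,0,0],[2.26,-3.25,0],0],[[0,0,0],[2.26,-3.25,0],0],[[0,0,0],[2.26,-3.25,0],0],[[0,0,0],[2.26,-3.25,0],0]]' 40
```

```text
time: 0.93
ee_pos: [0.3395, -0.201, 0.2478]
tcp_rot: [0.978, 0.21, -0.0, -0.0]
wrist_force: [0.4, 0.3, 1.2]
grip_width: 0.001
```

```bash
python3 -m pendant '[[[0,0,0],[2.24,-3.16,0],0],[[0,0,0],[2.24,-3.16,0],0],[[0,0,0],[2.24,-3.16,0],0],[[0,0,7.1],[0,0,0],0],[[0,0,7.1],[0,0,0],0],[[0,0,0],[0,0,4],0],[[0,0,0],[0,0,4],0],[[0,0,0],[0,0,3],0],[[0,0,0],[0,0,2],0],[[0,0,0],[0,0,0],0]]'
python3 - <<'E'
from h import *
from bench import readout
s=readout.get_state();print(s["joint_positions"].round(3),s["ee_pos"].round(4))
print(R.from_quat(s["tcp_rot"]).as_matrix().round(3))
t=s["ee_pos"]-[0,0,.0]
for n in("side","top"):
    im=optics.read_camera(n)[:,:,::-1].copy();cv2.imwrite(f"pics/{n}1.png",im)
    print(n,proj(n,[t,s["ee_pos"]-[0,0,.017]]).round(1))
a=cv2.imread("pics/top1.png");b=cv2.imread("pics/side1.png")
cv2.imwrite("pics/c1.png",np.hstack([cv2.resize(a[160:270,220:320],(400,440)),cv2.resize(b[130:240,220:320],(400,440))]))
E
```

```text
time: 1.77
ee_pos: [0.3586, -0.0868, 0.1137]
tcp_rot: [0.996, 0.088, -0.004, -0.003]
wrist_force: [0.2, 0.5, -0.2]
grip_width: -0.0
[-0.548 -0.283  2.343 -0.     1.092  0.846] [ 0.3586 -0.0868  0.1137]
[[ 0.984  0.176 -0.009]
 [ 0.176 -0.984  0.005]
 [-0.008 -0.007 -1.   ]]
side [[306.3 166.2]
 [306.  171.6]]
top [[262.8 236.3]
 [262.7 236.1]]
```

View pics/c1.png

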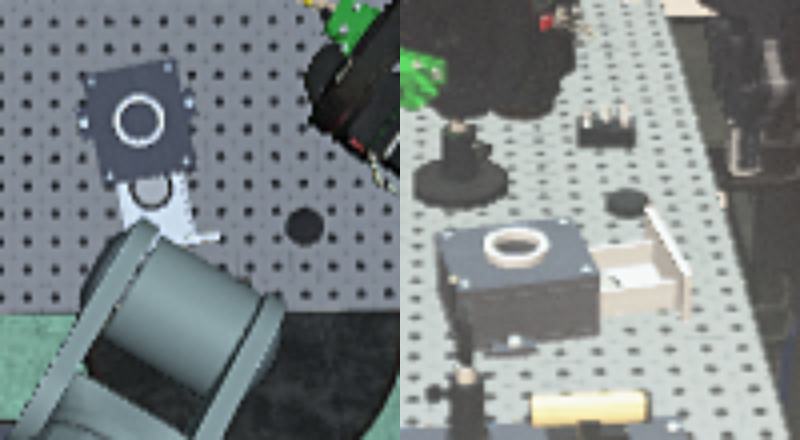

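View pics/side1.png

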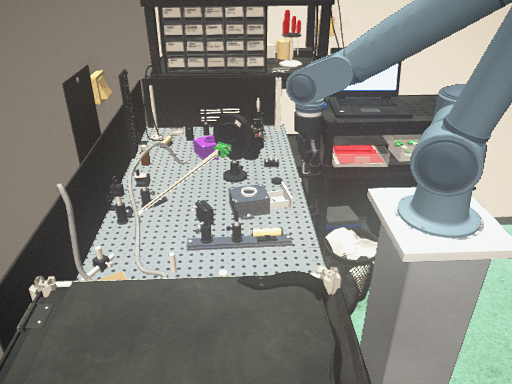

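```bash
python3 -m pendant '[[[0,0,0],[0,0,3],0],[[0,0,0],[0,0,3],0],[[0,0,0],[0,0,2.3],0],[[0,0,0],[1,0,0],0],[[0,0,0],[1,0,0],0],[[0,0,0],[1,0,0],0],[[0,0,0],[1,0,0],0],[[0,0,0],[1,0,0],0],[[0,0,0],[1,0,0],0],[[0,0,0],[0,0,0],0]]'
python3 - <<'E'
from h import *
from bench import readout
s=readout.get_state();print(s["joint_positions"].round(3),s["ee_pos"].round(4))
print(R.from_quat(s["tcp_rot"]).as_matrix().round(3))
b=optics.read_camera("side")[:,:,::-1]
cv2.imwrite("pics/c2.png",cv2.resize(b[150:240,210:330],(800,600)))
E
```

```text
time: 2.7
ee_pos: [0.4239, -0.0786, 0.0366]
tcp_rot: [0.996, 0.089, 0.002, 0.001]
wrist_force: [0.2, 0.0, -0.7]
grip_width: 0.002
[-0.448  0.059  2.216  0.     0.863  0.945] [ 0.4239 -0.0786  0.0366]
[[ 0.984  0.177  0.003]
 [ 0.177 -0.984 -0.001]
 [ 0.003  0.002 -1.   ]]
```

View pics/c2.png

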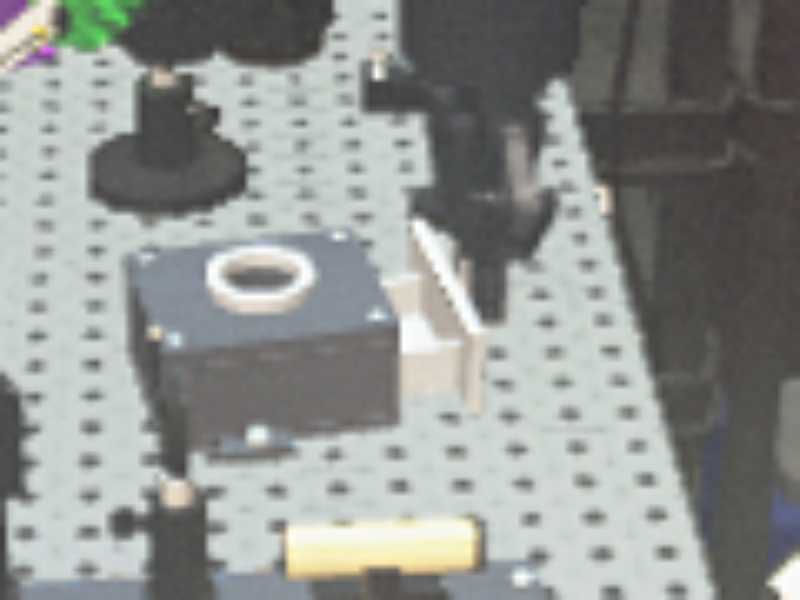

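The fingers are pushing on the plate (crop ~(485,300)) and the drawer is now roughly half closed. I continue the push.

```bash
python3 -m pendant '[[[0,0,0],[0.6,0,0],0],[[0,0,0],[0.6,0,0],0],[[0,0,0],[0.4,0,0],0],[[0,0,0],[0.4,0,0],0],[[0,0,0],[0.4,0,0],0],[[0,0,0],[0.2,0,0],0],[[0,0,0],[0.2,0,0],0],[[0,0,0],[0.1,0,0],0],[[0,0,0],[0,0,0],0],[[0,0,0],[0,0,0],0]]'
python3 - <<'E'
from h import *
b=optics.read_camera("side")[:,:,::-1]
cv2.imwrite("pics/c3.png",cv2.resize(b[150:240,210:330],(800,600)))
E
```

```text
time: 3.58
ee_pos: [0.4502, -0.0734, 0.0355]
tcp_rot: [0.996, 0.088, 0.001, 0.0]
wrist_force: [0.2, -0.1, 0.1]
grip_width: -0.001
```

View pics/c3.png

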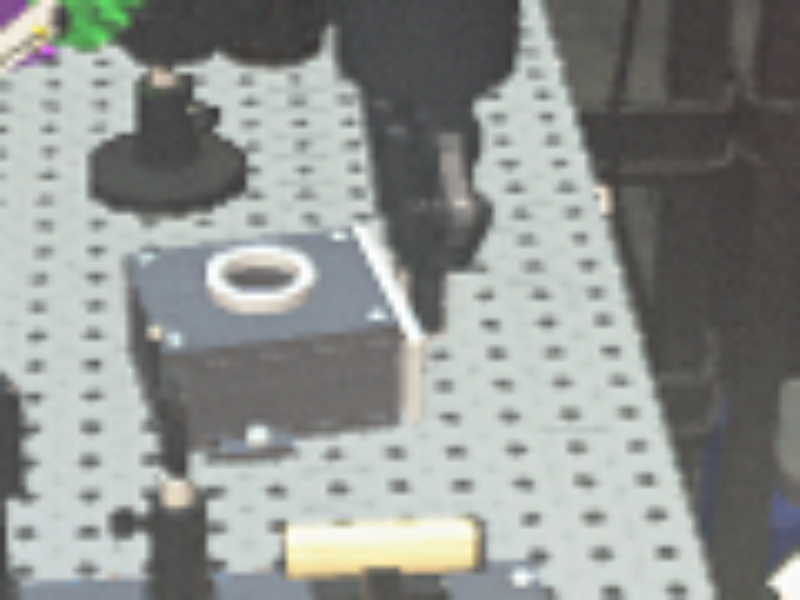

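The plate now sits against the box (edge at crop (400,290)). A small extra push should confirm it by force.

```bash
python3 -m pendant '[[[0,0,0],[0.1,0,0],0],[[0,0,0],[0.1,0,0],0],[[0,0,0],[0.1,0,0],0],[[0,0,0],[0.1,0,0],0],[[0,0,0],[0,0,0],0],[[0,0,0],[0,0,0],0],[[0,0,0],[0,0,0],0],[[0,0,0],[0,0,0],0],[[0,0,0],[0,0,0],0],[[0,0,0],[0,0,0],0]]'
```

```text
time: 4.47
ee_pos: [0.4523, -0.0727, 0.0351]
tcp_rot: [0.996, 0.089, -0.002, -0.0]
wrist_force: [-7.6, -2.5, 5.6]
grip_width: 0.002
```

```bash
python3 -m pendant '[[[0,0,0],[-2,0,0],0],[[0,0,0],[-2,0,0],0],[[0,0,0],[0,0,-4],0],[[0,0,0],[0,0,-4],0],[[0,0,0],[0,0,-4],0],[[0,0,0],[0,0,-4],0],[[0,0,0],[0,0,-4],0],[[0,0,0],[0,0,-1.5],0],[[0,0,0],[0,0,0],0],[[0,0,0],[0,0,0],0]]'
python3 - <<'E'
from h import *
b=optics.read_camera("side")[:,:,::-1];a=optics.read_camera("top")[:,:,::-1]
cv2.imwrite("pics/side4.png",b);cv2.imwrite("pics/top4.png",a)
cv2.imwrite("pics/c4.png",np.hstack([cv2.resize(a[160:240,220:300],(400,400)),cv2.resize(b[150:230,220:300],(400,400))]))
E
```

```text
time: 5.3
ee_pos: [0.4146, -0.0797, 0.2511]
tcp_rot: [0.996, 0.088, 0.001, 0.001]
wrist_force: [-0.5, 0.3, -1.3]
grip_width: 0.002
```

View pics/c4.png

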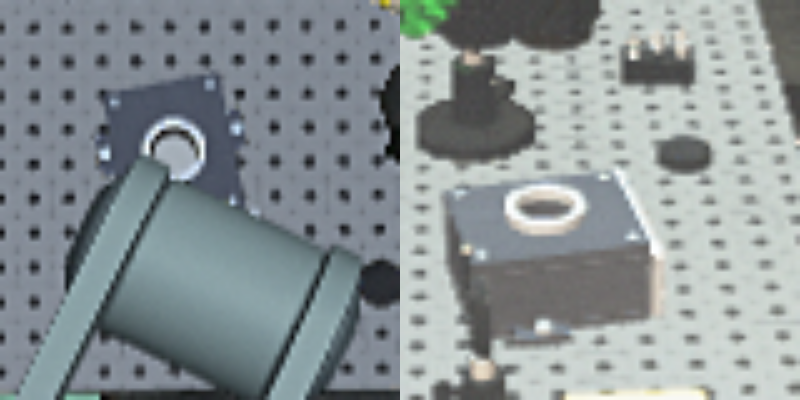

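Drawer stays home: the side crop shows the plate flush at (640,230), and from above the filter is visible through the port. Next I go to the tube.

```bash
python3 -m pendant '[[[0,0,0],[0.65,-3.63,0],5.5],[[0,0,0],[0.65,-3.63,0],5.5],[[0,0,0],[0.65,-3.63,0],5.5],[[0,0,0],[0.65,-3.63,0],5.5],[[0,0,0],[0.65,-3.63,0],5.5],[[0,0,0],[0.65,-3.63,0],5.5],[[0,0,0],[0.65,-3.63,0],5.5],[[0,0,0],[0.65,-3.63,0],5.5],[[0,0,0],[0.65,-3.63,0],5.5],[[0,0,0],[0.65,-3.63,0],5.5]]'
python3 -m pendant '[[[0,0,0],[0,0,4],5.5],[[0,0,0],[0,0,4],5.5],[[0,0,0],[0,0,4],5.5],[[0,0,0],[0,0,1],5.5],[[0,0,0],[0,0,0],5.5],[[0,0,0],[0,0,0],5.5],[[0,0,0],[0,0,0],5.5],[[0,0,0],[0,0,0],5.5],[[0,0,0],[0,0,0],5.5],[[0,0,0],[0,0,0],5.5]]'
python3 - <<'E'
from h import *
from bench import readout
s=readout.get_state();print(s["joint_positions"].round(3),s["ee_pos"].round(4))
print(R.from_quat(s["tcp_rot"]).as_matrix().round(3))
b=optics.read_camera("side")[:,:,::-1];a=optics.read_camera("top")[:,:,::-1]
cv2.imwrite("pics/side5.png",b);cv2.imwrite("pics/top5.png",a)
cv2.imwrite("pics/c5.png",np.hstack([cv2.resize(a[160:240,110:190],(400,400)),cv2.resize(b[180:300,210:330],(400,400))]))
print(proj("side",[s["ee_pos"]]),proj("top",[s["ee_pos"]]))
E
```

```text
time: 6.23
ee_pos: [0.4128, 0.2908, 0.2477]
tcp_rot: [0.996, 0.089, -0.002, 0.001]
wrist_force: [0.2, -0.6, -0.5]
grip_width: 0.647
time: 7.07
ee_pos: [0.4152, 0.2895, 0.1219]
tcp_rot: [0.996, 0.088, 0.001, -0.0]
wrist_force: [0.4, 0.3, 0.6]
grip_width: 0.642
[0.385 0.065 2.011 0.    1.062 1.779] [0.4152 0.2895 0.1219]
[[ 0.984  0.176  0.003]
 [ 0.176 -0.984  0.001]
 [ 0.003 -0.001 -1.   ]]
[[307.07297862 248.5519724 ]] [[147.33655467 220.12712817]]
```

View pics/c5.png

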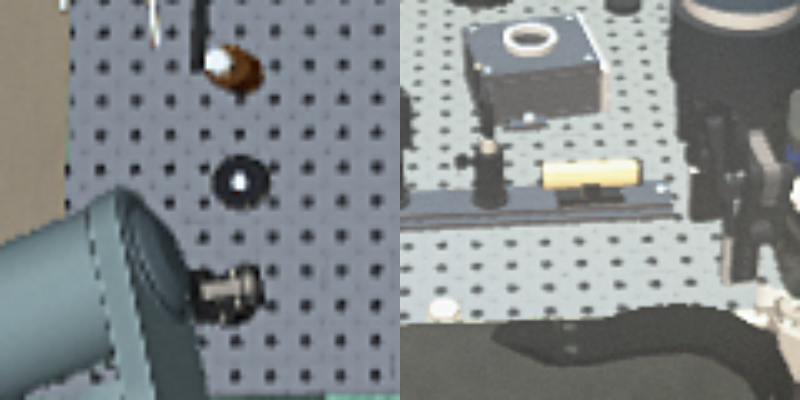

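```bash
python3 - <<'E'
from h import *
for z in (0,.05,.1,.15,.2): print(z,plane("top",[[102.5,200]],z)[0,:2].round(3),plane("top",[[123,200]],z)[0,:2].round(3),plane("side",[[235,276.5]],z)[0,:2].round(3))
b=cv2.imread("pics/side5.png");a=cv2.imread("pics/top5.png")
cv2.imwrite("pics/c6.png",np.hstack([cv2.resize(a[200:384,60:230],(400,433)),cv2.resize(b[100:330,230:442],(400,433))]))
E
```

```text
0 [0.491 0.488] [0.49  0.414] [0.561 0.227]
0.05 [0.488 0.467] [0.487 0.396] [0.56  0.283]
0.1 [0.484 0.446] [0.483 0.378] [0.56 0.34]
0.15 [0.481 0.426] [0.48 0.36] [0.559 0.397]
0.2 [0.477 0.405] [0.476 0.342] [0.558 0.453]
```

View pics/c6.png

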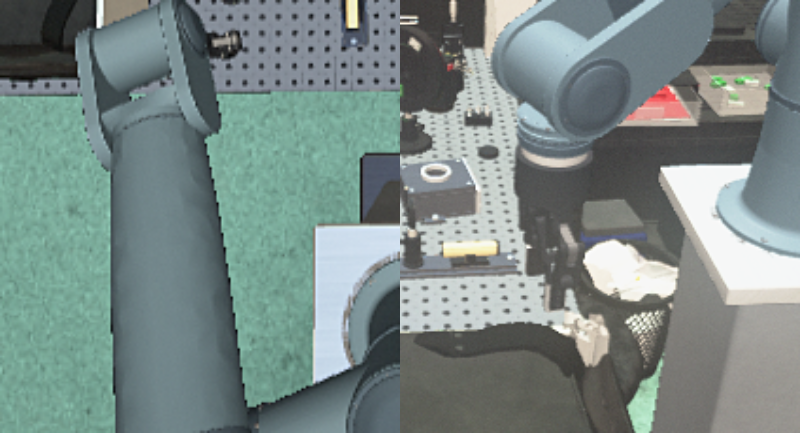

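```bash
python3 -m pendant '[[[0,0,0],[0,0,2],5.5],[[0,0,0],[0,0,2],5.5],[[0,0,0],[0,0,2],5.5],[[0,0,0],[0,0,2],5.5],[[0,0,0],[0,0,1],5.5],[[0,0,0],[0,0,0],5.5],[[0,0,0],[0,0,0],3.5],[[0,0,0],[0,0,0],2.6],[[0,0,0],[0,0,0],2.6],[[0,0,0],[0,0,0],2.6]]' 40
```

```text
time: 8.0
ee_pos: [0.4154, 0.2897, 0.0318]
tcp_rot: [0.996, 0.088, 0.001, -0.0]
wrist_force: [-0.4, 1.0, 2.9]
grip_width: 0.341
```

```bash
python3 -m pendant '[[[0,0,0],[0,0,0],2.6],[[0,0,0],[0,0,0],2.6],[[0,0,0],[0,0,0],2.6],[[0,0,0],[0,0,0],2.6],[[0,0,0],[0,0,-1],2.6],[[0,0,0],[0,0,-2],2.6],[[0,0,0],[0,0,-2],2.6],[[0,0,0],[0,0,0],2.6],[[0,0,0],[0,0,0],2.6],[[0,0,0],[0,0,0],2.6]]' 40
python3 - <<'E'
from h import *
from bench import readout
s=readout.get_state();print(s["joint_positions"].round(3),s["ee_pos"].round(4),s["grip_width"]*85,s["wrist_force"])
b=optics.read_camera("side")[:,:,::-1];a=optics.read_camera("top")[:,:,::-1]
cv2.imwrite("pics/c7.png",np.hstack([cv2.resize(a[160:240,110:190],(400,400)),cv2.resize(b[200:300,230:330],(400,400))]))
E
```

```text
time: 8.83
ee_pos: [0.4136, 0.2889, 0.0796]
tcp_rot: [0.996, 0.088, -0.001, 0.0]
wrist_force: [0.0, 0.4, -0.5]
grip_width: 0.345
[ 0.385  0.137  2.027 -0.     0.98   1.779] [0.4136 0.2889 0.0796] 29.351935455774672 [ 0.0217259   0.36066309 -0.51337077]
```

View pics/c7.png

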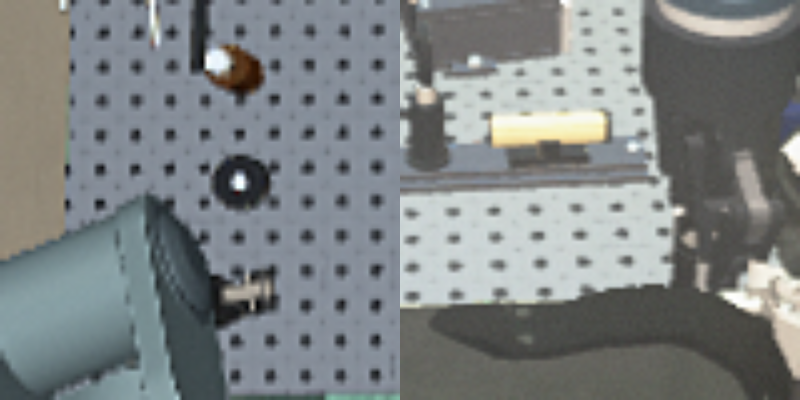

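```bash
python3 -m pendant '[[[0,0,0],[0,0,-3],2.4],[[0,0,0],[0,0,-3.5],2.4],[[0,0,0],[0,0,-3],2.4],[[0,0,0],[0,0,-2.5],2.4],[[0,0,0],[0,0,0],2.4],[[0,0,0],[0,0,0],2.4],[[0,0,0],[0,0,0],2.4],[[0,0,0],[0,0,0],2.4],[[0,0,0],[0,0,0],2.4],[[0,0,0],[0,0,0],2.4]]' 40
python3 - <<'E'
from h import *
from bench import readout
s=readout.get_state();print(s["joint_positions"].round(3),s["ee_pos"].round(4),s["grip_width"]*85,s["wrist_force"])
b=optics.read_camera("side")[:,:,::-1];a=optics.read_camera("top")[:,:,::-1]
cv2.imwrite("pics/c8.png",np.hstack([cv2.resize(a[160:240,110:190],(400,400)),cv2.resize(b[200:300,230:330],(400,400))]))
E
```

```text
time: 9.77
ee_pos: [0.4136, 0.2889, 0.1988]
tcp_rot: [0.996, 0.088, -0.001, 0.0]
wrist_force: [-0.2, 0.5, -0.3]
grip_width: 0.338
[ 0.385 -0.046  1.966 -0.     1.224  1.778] [0.4136 0.2889 0.1988] 28.701984493730357 [-0.19825846  0.51389159 -0.2807251 ]
```

View pics/c8.png

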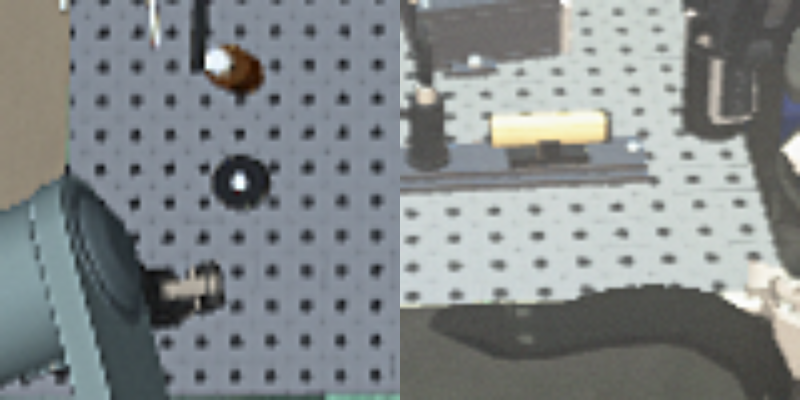

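The tube is held (dark body between the fingers at crop (720,110)). Carrying it over the laser section, with its underside at about 0.165 m.

```bash
python3 -m pendant '[[[0,0,0],[0.2,1.5,0],2.4],[[0,0,0],[0.35,3,0],2.4],[[0,0,0],[0.35,3,0],2.4],[[0,0,0],[0.35,3,0],2.4],[[0,0,0],[0.35,3,0],2.4],[[0,0,0],[0.35,3,0],2.4],[[0,0,0],[0.35,3,0],2.4],[[0,0,0],[0.35,3,0],2.4],[[0,0,0],[0.35,3,0],2.4],[[0,0,0],[0.35,3,0],2.4]]'
python3 -m pendant '[[[0,0,0],[0.35,3,0],2.4],[[0,0,0],[0.35,3,0],2.4],[[0,0,0],[0.13,1.4,0],2.4],[[0,0,0],[0,0,2],2.4],[[0,0,0],[0,0,2],2.4],[[0,0,0],[0,0,1],2.4],[[0,0,0],[0,0,0],2.4],[[0,0,0],[0,0,0],2.4],[[0,0,0],[0,0,0],2.4],[[0,0,0],[0,0,0],2.4]]'
python3 - <<'E'
from h import *
from bench import readout
s=readout.get_state();print(s["ee_pos"].round(4),s["grip_width"]*85,s["wrist_force"])
print(R.from_quat(s["tcp_rot"]).as_matrix().round(3))
b=optics.read_camera("side")[:,:,::-1];a=optics.read_camera("top")[:,:,::-1]
cv2.imwrite("pics/side9.png",b);cv2.imwrite("pics/top9.png",a)
print(proj("side",[s["ee_pos"]]),proj("top",[s["ee_pos"]]))
cv2.imwrite("pics/c9.png",np.hstack([cv2.resize(a[160:230,220:290],(400,400)),cv2.resize(b[130:230,200:300],(400,400))]))
E
```

```text
time: 10.7
ee_pos: [0.4976, 0.013, 0.2002]
tcp_rot: [0.996, 0.088, 0.0, -0.0]
wrist_force: [0.1, 0.7, -1.0]
grip_width: 0.347
time: 11.53
ee_pos: [0.5195, -0.0568, 0.1517]
tcp_rot: [0.996, 0.089, 0.001, 0.0]
wrist_force: [0.2, 0.0, -0.7]
grip_width: 0.348
[ 0.5195 -0.0568  0.1517] 29.594191553645885 [ 0.20896147  0.03439226 -0.70245249]
[[ 0.984  0.177  0.002]
 [ 0.177 -0.984 -0.001]
 [ 0.002  0.001 -1.   ]]
[[248.59345122 159.9131856 ]] [[253.0834303  186.39324488]]
```

View pics/c9.png

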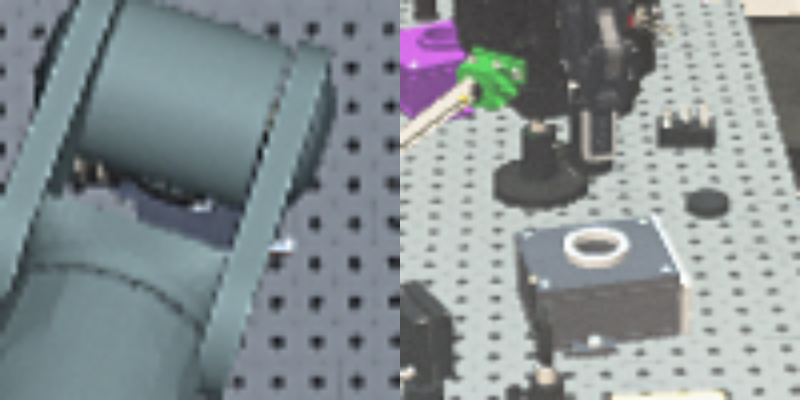

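```bash
python3 -m pendant '[[[0,0,0],[0,0,1],2.4],[[0,0,0],[0,0,1],2.4],[[0,0,0],[0,0,1],2.4],[[0,0,0],[0,0,0.7],2.4],[[0,0,0],[0,0,0],2.4],[[0,0,0],[0,0,0],2.4],[[0,0,0],[0,0,0],2.4],[[0,0,0],[0,0,0],2.4],[[0,0,0],[0,0,0],2.4],[[0,0,0],[0,0,0],2.4]]'
python3 - <<'E'
from h import *
from bench import readout
s=readout.get_state();print(s["ee_pos"].round(4),s["grip_width"]*85,s["wrist_force"])
b=np.median([optics.read_camera("side")[:,:,::-1] for _ in range(4)],axis=0).astype(np.uint8)
a=optics.read_camera("top")[:,:,::-1]
cv2.imwrite("pics/side10.png",b);cv2.imwrite("pics/top10.png",a)
c=b[150:210,215:295].astype(float);c=np.clip(255*(c/255)**.5,0,255).astype(np.uint8)
cv2.imwrite("pics/c10.png",cv2.resize(c,(800,600),interpolation=cv2.INTER_NEAREST))
E
```

```text
time: 12.47
ee_pos: [0.5189, -0.0569, 0.1137]
tcp_rot: [0.996, 0.088, 0.0, 0.0]
wrist_force: [-0.3, -0.7, -0.6]
grip_width: 0.343
[ 0.5189 -0.0569  0.1137] 29.12973523055046 [-0.27095011 -0.65681398 -0.554345  ]
```

View pics/c10.png

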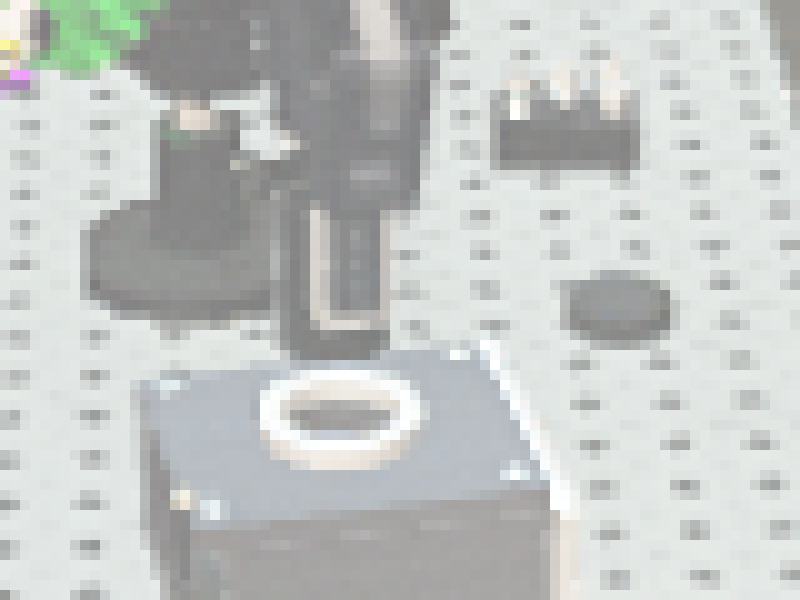

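View pics/top10.png

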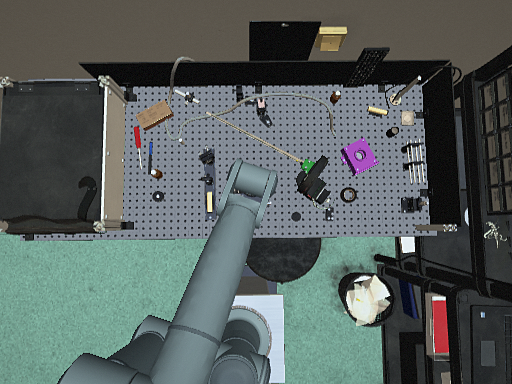

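```bash
python3 - <<'E'
from h import *
b=cv2.imread("pics/side10.png");g=b.max(2)
print("cols",list(range(238,260)))
for r in range(166,198):print(r,g[r,238:260])
for z in(.131,.1137,.0817):print(z,proj("side",[[.5189,-.0569,z]]).round(2))
print(proj("side",[[.5178,-.0601,.058],[.5196,-.0539,.058]]).round(2))
# projected collar rim & tube circle spans if unit at (.5187,-.0569)
th=np.linspace(0,2*np.pi,73)
for nm,r,z in(("collar",.0225,.058),("tubebot",.016,.0817)):
    p=proj("side",np.c_[.5187+r*np.cos(th),-.0569+r*np.sin(th),th*0+z]);print(nm,p.min(0).round(2),p.max(0).round(2))
E
```

```text
cols [238, 239, 240, 241, 242, 243, 244, 245, 246, 247, 248, 249, 250, 251, 252, 253, 254, 255, 256, 257, 258, 259]
166 [141 115  86  73  65  71  68  73  79  76  75  77  90  93  97  97  83  76
  69 149 192 207]
167 [ 73  79  85  80  68  67  71  76  81  77  77  82 108 117 112 109  92  77
  69 164 205 210]
168 [ 68  87  86  72  78  81  90  86  81  78  75  79  91  93  89  91  87  78
  70 197 213 211]
169 [ 70  84  78  72 113  87  73  73  78  78  77  80  82  84  82  81  82  74
  88 191 206 206]
170 [ 69  76  83  89  92  85  75  76 106  83  75  78  78  78  77  83  89  82
 106 184 193 205]
171 [ 71  75  88  91  96  78  73  87 191 125  74  74  74  72  72 122 153 136
 177 207 211 208]
172 [ 69  71  85  88  98  78  71  79 185 151  90  80  84  82  77 151 180 166
 200 211 207 209]
173 [ 72  77  86  91 100  82  71  80 182 152  92  81 100  82  73 149 192 197
 197 189 185 199]
174 [ 76  88  90  91 116  85  70  80 184 150  91  79  92  87  76 150 194 201
 203 207 206 207]
175 [ 90  91  90  92 128  92  71  81 183 155  94  81  85  83  75 149 156 116
 146 199 211 212]
176 [ 88  84  90  90 129  89  68  
[... 1543 characters left out ...]
111 117 157 240 255
 224 153 149 151]
193 [151 151 148 176 240 255 251 210 171 178 181 177 168 176 216 255 250 197
 149 146 150 153]
194 [148 147 149 153 198 216 234 254 255 255 255 255 255 254 248 220 190 169
 147 148 153 153]
195 [151 152 152 150 173 204 219 223 230 228 226 228 223 216 210 194 187 150
 152 154 156 153]
196 [150 151 149 151 149 143 178 193 225 223 222 221 216 208 189 158 151 152
 153 153 153 153]
197 [152 151 149 150 151 149 148 148 148 147 145 146 147 148 149 150 151 151
 150 149 149 150]
0.131 [[248.88 166.85]]
0.1137 [[248.93 172.58]]
0.0817 [[249.03 182.94]]
[[249.46 189.85]
 [248.89 190.99]]
collar [241.03 186.42] [257.32 194.59]
tubebot [243.25 180.13] [254.95 185.82]
```

```bash
python3 - <<'E'
from h import *
for f in("c7","c8"):
    c=cv2.imread(f"pics/{f}.png")[:,:400];d=cv2.resize(c,(80,80),interpolation=cv2.INTER_AREA).max(2)
    print(f,"cols",list(range(140,168)))
    for r in range(50,66):print(160+r,d[r,30:58])
th=np.linspace(0,2*np.pi,181)
for tcp in([.4136,.2889,.0796],[.4136,.2889,.1988]):
  for dz in(-.0318,.0202):
    p=proj("top",np.c_[tcp[0]+.016*np.cos(th),tcp[1]+.016*np.sin(th),th*0+tcp[2]+dz]);print(dz,p.min(0).round(2),p.max(0).round(2))
E
```

```text
c7 cols [140, 141, 142, 143, 144, 145, 146, 147, 148, 149, 150, 151, 152, 153, 154, 155, 156, 157, 158, 159, 160, 161, 162, 163, 164, 165, 166, 167]
210 [ 80 104  88 108  93  86  79  58  53  54  98 154 157 149 149 152 154 153
 153 152 150 146 154 155 154 154 153 149]
211 [ 74  92  85 114  99  87  87  69  53  51  59 139 158 149 146 153 153 154
 154 154 149 148 155 158 155 155 154 153]
212 [ 86  85  94  96 105  91  87  76  56  52  53 104 156 158 155 155 147 142
 149 156 154 150 153 150 138 149 155 154]
213 [107  78 108  92 116  96  86  83  64  52  54  94 156 161 158 155 119  94
 118 157 143 132 126 110  71 120 154 155]
214 [136  80  93  96 116 100  86  83  73  57  52  65 129 137 146 154  95  59
  85 149  82  62  70  52  43 108 153 155]
215 [156  75  77 110  92 107  91  83  79  66  56  51  34  41  86 135 119  99
  98 151  51  57  77  77  69 133 156 153]
216 [151  65  73  94  92 105  95  83  78  72  61  55  32  32  41  68  99 136
 102 145 102 116 114 132  90 151 156 152]
217 [146  71  71  79 104  84  92  87  80  75  67  56  33  31  61 106 125 137
 143 172 173 176 138 164 107 152 157 151]
[... 2463 characters left out ...]
  52  82 107 147  85  61
 105 152 155 155 152  90  64 108 152 155]
222 [ 34  25  29  27  31  33  35  49  84  85  70  88 108 151 155 153 116 110
 133 153 155 156 155 132 115 131 153 153]
223 [ 33  31  36  33  27  37  60  97 136 149 130 151 155 156 155 155 151 152
 154 154 152 154 154 154 151 152 153 150]
224 [ 37  28  31  31  43  50 103 151 159 157 153 157 154 147 149 153 154 155
 153 153 148 152 152 154 155 153 152 144]
225 [ 69  65  78  81 103 105 143 155 155 155 154 155 152 146 150 155 153 153
 154 153 149 152 153 153 154 154 153 148]
-0.0318 [149.17 216.19] [158.43 225.46]
0.0202 [144.64 215.86] [154.29 225.52]
-0.0318 [138.18 215.39] [148.39 225.62]
0.0202 [132.63 214.99] [143.34 225.7 ]
```

```bash
python3 -m pendant '[[[0,0,0],[-0.1,0,0],2.4],[[0,0,0],[-0.1,0,0],2.4],[[0,0,0],[0,0,0.5],2.4],[[0,0,0],[0,0,0.5],2.4],[[0,0,0],[0,0,0.3],2.4],[[0,0,0],[0,0,0],2.4],[[0,0,0],[0,0,0],2.4],[[0,0,0],[0,0,0],2.4],[[0,0,0],[0,0,0],2.4],[[0,0,0],[0,0,0],2.4]]'
python3 - <<'E'
from h import *
from bench import readout
P=[];B=[]
for _ in range(16):
    B.append(optics.read_camera("side")[:,:,::-1]);s=readout.get_state();P.append(s["ee_pos"])
P=np.array(P);p=P.mean(0);print(p.round(4),P.std(0).round(4),s["grip_width"]*85,s["wrist_force"])
b=np.mean(B,axis=0);cv2.imwrite("pics/side11.png",b.astype(np.uint8));g=b.max(2).astype(int)
print("cols",list(range(238,260)))
for r in range(176,197):print(r,g[r,238:260])
th=np.linspace(0,2*np.pi,181)
for nm,r,z in(("collar",.0225,.058),("tubebot",.016,p[2]-.0318)):
    q=proj("side",np.c_[p[0]+r*np.cos(th),p[1]+r*np.sin(th),th*0+z]);print(nm,q.min(0).round(2),q.max(0).round(2))
c=b[150:210,215:295];c=np.clip(255*(c/255)**.5,0,255).astype(np.uint8)
cv2.imwrite("pics/c11.png",cv2.resize(c,(800,600),interpolation=cv2.INTER_NEAREST))
E
```

```text
time: 13.55
ee_pos: [0.5168, -0.0573, 0.1005]
tcp_rot: [0.996, 0.088, 0.0, 0.0]
wrist_force: [0.2, 0.7, -0.9]
grip_width: 0.342
[ 0.5167 -0.0572  0.1003] [0.     0.     0.0001] 29.314965334354778 [-0.76320966  0.79394686 -1.19032221]
cols [238, 239, 240, 241, 242, 243, 244, 245, 246, 247, 248, 249, 250, 251, 252, 253, 254, 255, 256, 257, 258, 259]
176 [ 90  85  89  92  91  98  78  71 101 189 147  86  91  87  81  75 165 186
 210 210 207 206]
177 [ 88  90  92  93  92  96  78  69 100 187 148  90  81  95  85  76 164 194
 199 199 197 193]
178 [ 90  89  86  84  79  95  80  69 100 186 147  89  80  93  86  77 162 150
 166 200 209 210]
179 [ 84  80  74  70  69  94  79  70 100 186 148  89  81  88  83  77 162 143
 151 174 202 208]
180 [ 70  69  69  65 101 100  77  70  99 186 152  93  79  93  84  77 158 202
 205 202 199 196]
181 [ 91 106  98 102 203 139  75  70 100 186 160  96  80  87  83  76 162 200
 203 205 209 207]
182 [178 206 186 204 220 135  73  69  99 186 157  95  81  86  84  76 179 162
 124 161 204 212]
183 [214 159 121 150 207 125  69  70  91 185 150  90  83  94  89  76 155 184
 164 152
[... 623 characters left out ...]
8  86  82  84  96 111 195 196 254
 246 173 149 152]
191 [152 152 134 255 247 181 111  95 101 107 111 113 113 110 108 112 195 254
 252 182 147 148]
192 [155 155 150 242 255 240 160 108  99 102 104 104 105 111 119 157 240 255
 224 153 149 150]
193 [152 152 150 175 239 255 252 209 170 177 180 179 167 176 216 255 250 198
 149 146 151 152]
194 [148 148 148 154 199 216 233 254 255 255 255 255 255 254 247 220 188 170
 146 149 151 150]
195 [150 150 151 150 173 204 218 222 229 227 226 227 222 216 209 194 187 151
 149 153 155 154]
196 [151 150 150 149 147 143 178 194 225 224 221 220 215 209 189 157 151 152
 153 152 153 153]
collar [241.75 186.35] [258.04 194.52]
tubebot [244.05 184.2 ] [255.69 189.96]
```

View pics/c11.png

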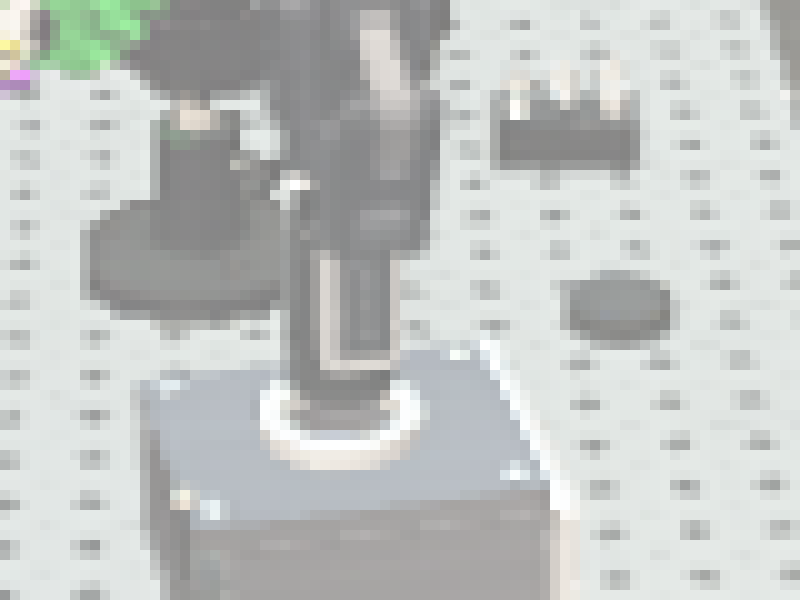

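```bash
python3 -m pendant '[[[0,0,0],[-0.03,0.08,0],2.4],[[0,0,0],[0,0,0],2.4],[[0,0,0],[0,0,0],2.4],[[0,0,0],[0,0,0],2.4],[[0,0,0],[0,0,0],2.4],[[0,0,0],[0,0,0],2.4],[[0,0,0],[0,0,0],2.4],[[0,0,0],[0,0,0],2.4],[[0,0,0],[0,0,0],2.4],[[0,0,0],[0,0,0],2.4]]'
python3 - <<'E'
from h import *
from bench import readout
b=optics.read_camera("side")[:,:,::-1].copy();a=optics.read_camera("top")[:,:,::-1].copy();s=readout.get_state()
print(s["ee_pos"].round(4),np.abs(s["joint_velocities"]).max(),s["wrist_force"].round(2))
c=b[130:220,200:320].astype(float);c=np.clip(255*(c/255)**.5,0,255).astype(np.uint8)
cv2.imwrite("pics/c12.png",np.hstack([cv2.resize(c,(520,390)),cv2.resize(a[160:240,125:180],(268,390))]))
E
```

```text
time: 15.18
ee_pos: [0.5165, -0.058, 0.1003]
tcp_rot: [0.996, 0.088, 0.0, 0.0]
wrist_force: [-0.6, 0.1, -0.7]
grip_width: 0.339
[ 0.5165 -0.058   0.1003] 0.00112813790639826 [-0.78  0.01 -0.3 ]
```

View pics/c12.png

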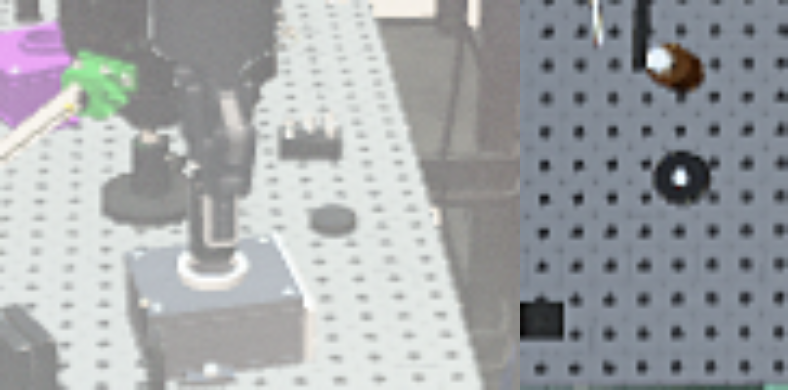

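The tube is upright over the port (crop (212,255)) and the drawer is flush. The cap (333,220), block (310,140), bottle (675,65) and sensor head (682,178) have not moved. Handing in.

```bash
python3 -c "
from bench import job_done;print(job_done())"
```

```text
the job is handed in; nothing more can be done
None
```

I pushed the drawer home and carried the lens tube over the rail. I handed the job in at about 15 s of the 51 s, with the tube still held over the port.

- **Drawer:** it closed with shut fingers, and a further small push met about 8 N against the stop. Later side pictures show the front plate flush with the box.
- **Tube:** I picked it up from left of the rail with a 40 N grip setting and carried it over the laser section with its underside about 0.17 m up. The arm was still at hand-in, and in the side picture the tube looked upright.
- **Height:** its underside was about 10 mm above the port's rim, worked out from the tool height at the grasp.
- **Bystanders and forces:** the bottle, sensor head, cap and block looked unmoved in the last pictures. I saw no contact with the rail, its mounts or the unit.

**Centring, the least certain check:**
- **Along x:** the side view put the tube within about 1 mm of the port's axis.
- **Along y:** the two cameras disagreed by 2–3 mm about where the port is, and the wrist hid the port from the top camera. I settled between the two, so the remaining error should be about 2 mm or less, inside the 5 mm limit.
- **Edge readings:** two side-view readings of the tube's lower edge also differed by about 2 mm, which is the noise of that check.

**Grip opening:** the gripper reported about 29 mm on the 32 mm tube, a difference I did not explain. The reading held steady and the pictures show the tube in the fingers.

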